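# Seat a filter disc in a glass column with the packing rod

## Task

Fit the small filter disc (frit) to the glass column: stand it in the column's open top, take the packing rod from its stand and push the disc down the tight liner until it bottoms out and bears firmly on the rubber gasket inside, without ever pressing it with more than 20 N. Then draw the rod out and hang it back in its stand. Do not knock the glass column hard, and leave the wide disc and the other things on the bench as they are.

Things in the scene. Friction and masses are not known exactly. Their poses are not given: they have to be found in the camera images.
- frit: small filter disc, white plastic, 18 mm diameter, 16 mm tall, about 35 g, standing flat on the table. Origin: centre of its underside, z up along its axis. Told from the wide disc by its diameter.
- wide_frit: wide filter disc, white plastic, 28 mm diameter, 16 mm tall: too wide for this column, leave it. Origin: centre of its underside. The two discs may have swapped places.
- column: upright glass column fixed to the table, 113 mm tall: round dark steel foot (92 mm diameter, 15 mm tall), white ribbed end fitting (41 mm, up to 40 mm height, small capped outlet on its -x side), clear glass barrel (29 mm), white ribbed collar (41 mm, from 97 to 113 mm height) whose flat top is the open mouth. Origin: centre of the underside, z up.
- column_mouth (a point): centre of the open mouth, in the plane of the collar's flat top, 113 mm above the table. The collar's bore is 21 mm. The 18 mm disc lowered in here comes to stand by itself on the liner's flare, its underside 6 to 8 mm below the mouth (up to 8 degrees askew), its top 8 to 10 mm proud.
- liner_throat (a point): point on the axis 8 mm below the mouth, where the springy liner of four clear staves, flared to 20 mm at the mouth, has narrowed to 17.6 mm; so it goes on to the bottom. It yields sideways and grips the 18 mm disc: sliding the disc through takes a steady 3 to 8 N all the way, and the disc stays where it is left. The rod runs freely in it.
- end_fitting: white fitting at the barrel's foot with its adjustable seat: a plunger with a black rubber gasket, 16 mm wide. Origin: that of the column, not the seat. The gasket's top stands 47 to 80 mm above the table, unmeasured; seen through the glass or felt: there the push rises 10 N per mm above sliding; the gasket gives 3 mm. About 14 N in all, built up slowly, seats the disc; the liner keeps it pressed.
- rod: packing rod, steel, 122 mm long, 120 g, hanging upright in its stand. From the bottom: straight shaft 13 mm diameter with a flat white tip, up to 75 mm, flange 28 mm diameter from 75 to 80 mm, dark grooved handle 22 mm diameter from 80 to 122 mm. Origin: centre of the tip's flat underside, z up along the rod to the handle.
- rod_grip (a point): point on the rod's axis at the middle of the handle, 101 mm above the tip's underside.
- rod_stand: aluminium stand of the rod, fixed to the table: base 76 x 84 mm, two side cheeks, and a top plate 54 x 66 mm whose top is 100 mm above the table, with a 21 mm round hole through it. Origin: centre of the underside.
- stand_hole (a point): centre of the hole, in the plane of the plate's top. The rod hangs through it with its flange flat on the plate: tip 75 mm below this point (25 mm above the table), handle above.
- oil_vial: bystander: small glass vial with white cap, 28 mm diameter, 57 mm tall, loose, on the near side of the column. Origin: centre of its underside.
- bench_timer: bystander: small white timer, 66 mm wide, 50 mm tall, loose, behind the column. Origin: underside centre.
- goblet: bystander: slim closed tube, 14 mm diameter, 50 mm tall, loose, behind the column. Origin: centre of its underside.
- media_bottle: bystander: brown bottle, 52 mm diameter, 104 mm tall, loose, behind the rod stand. Origin: centre of its underside.

How it is judged (in metres and radians):
On the way, in this order (a step that is already met when the one before it is completed fails the run):
1. the small disc stands in the column's mouth, let go (horizontal distance between frit and column_mouth below 0.004 m and z of frit in the frame of column_mouth between -0.018 and -0.004 m and angle between frit's own z axis and vertical below 0.3 rad and contact force between the fingers and frit below 0.1 N), for 0.2 s.
2. under the rod (over 2 N) the disc is pressed firmly (over 7 N) onto the gasket (contact force between rod and frit above 2 N and contact force between frit and end_fitting above 7 N), for 0.2 s.
At the end, for the whole second after the job is handed in: Small disc at rest, level (0.08 rad), within 2.5 mm of the column's axis and still pressed on the gasket with over 2 N; rod hanging still in its stand, flange on the plate (axis within 7 mm of the hole's centre, height within 4 mm, tilt under 0.1 rad) (horizontal distance between frit and column below 0.0025 m and angle between frit's own z axis and vertical below 0.08 rad and contact force between frit and end_fitting above 2 N and linear speed of frit below 0.005 m/s and horizontal distance between rod and stand_hole below 0.007 m and z of rod in the frame of stand_hole between -0.078 and -0.071 m and angle between rod's own z axis and vertical below 0.1 rad and linear speed of rod below 0.01 m/s); the robot touches nothing.
It fails at once if the rod presses the disc with more than 20 N (contact force between rod and frit above 20 N).
It fails at once if the rod or the fingers hit or press the column itself with more than 25 N (contact force between any of rod, the fingers and column above 25 N).
It fails at once if the wide disc is moved by more than 30 mm (distance of wide_frit from where it was at the start of the episode above 0.03 m).
It fails at once if a bystander (oil vial, timer, slim tube, brown bottle) is moved by more than 30 mm or knocked over (distance of any of oil_vial, bench_timer, goblet, media_bottle from where it was at the start of the episode above 0.03 m or angle between any of oil_vial, bench_timer, goblet, media_bottle's own z axis and vertical above 0.5 rad).
It also fails if it takes over 61 s, if anything falls off the work surface, if the arm or the gripper's body presses on something with over 40 N, if the wrist force passes 120 N, or if a joint passes its speed limit or range.

## Robot

A 7-joint arm with a two-finger parallel gripper is mounted at the origin on a cart in front of the work surface, level with it; the furniture and walls round the work are solid. World frame = base frame: x ahead of the robot, y to its left, z up, the work surface at z = 0. Lengths are in m, angles in degrees, forces in N, time in s.
With the tool pointing down it reaches from about 0.425 to 0.925 m from the base axis. Payload 6.8 kg.
Tool frame: the origin (TCP) lies between the finger pads; the fingertips stand 11 mm ahead of it and the grasp point (between the pads) lies 8 mm behind it; z points along the fingers, y is the line along which they close (so a half turn about z gives the same grasp; the last joint's range is limited). The gripper opens to 88 mm and grips with 3 to 60 N. Pads are 20 mm wide; open, the fingers measure 115 mm over their backs; the gripper's body (75 mm by 178 mm) begins 61 mm behind the grasp point.
Start: joints at [62.962, 27.33, 1.283, 89.118, -0.659, 63.558, -4.761], TCP at [0.24, -0.631, 0.234] pointing down, gripper open.
Joint ranges: [-169.35, 169.35], [-19.33, 120.38], [-80.79, 83.38], [13.8, 139.57], [-78.32, 258.32], [9.67, 109.79], [-169.56, 169.56]. Speed limits (degrees/s): [136.94, 136.94, 180, 180, 180, 180, 180].

## Interface

Orientations are given as a 3x3 rotation matrix whose columns are the frame's x, y, z axes.
In Python, from station import get_obs, vision, close_job gives the robot as it stands.
- The arm moves only by the tool servo_tool, never from a script. Its argument "rows" is a list of rows, each a list of 7 numbers: the finger opening in mm, from 0 to 87.8, then the shift along the tool's x, y, z in units of 25 mm (1.0 is 25 mm), then the turn, a rotation vector about the tool's x, y, z in degrees. In form: [[fingers, x, y, z, wx, wy, wz], ...]. A call has 1 to 5 rows; each row shifts and turns the commanded pose from where the row before left it, along the tool's axes as they then stand; what a row does not reach is not made up. A row lasts 1/12 s, in which the tool goes at most 41.7 mm and 7.16 degrees, less where a joint would pass 70% of its speed; a pose out of reach is approached as far as the arm can. A call is refused whole if a number of a shift passes 1 or a number of a turn 7.16, either way. A call with a gripper value outside its range is refused whole. The fingers move at their own pace and stop on an object; the grip force is fixed at half the most. Time passes only in rows, so rows that do not move let the fingers close. It gives the time, the measured TCP pose, the force, the opening and the grip force at its end, in the units of the state.
- get_obs(): the state, without advancing time (a new reading comes with each control period).
- vision.get_image(name): name is "scene" or "top"; returns a dict with "frame" (480x640x3 uint8, blue, green, red), "fx", "fy", "cx", "cy" (pixels), "D" ([k1, k2, p1, p2, k3] as OpenCV has them; the pictures are not rectified), "R" (3x3) and "t" (3): a world point X has camera coordinates R X + t. Camera axes: x right, y down, z forward; pixel columns grow to the right and rows downward; lengths in m; the calibration is good to about 2 mm. A picture is of the moment at which its call begins. There is no depth.
- close_job(): hands the job in; it is judged then, once.
The state is a dict: "time_s": time; "q": joint angles; "dq": joint speeds; "joint_torque": joint torques, N m; "ee_pos": TCP position; "eef_rot": TCP orientation; "wrist_force": force on the tool from outside, world axes, zero at the start; "moment": the same for the moment, N m; "gripper_width": opening from 0.0 (shut) to 1.0 (fully open); "grip_force": force on a finger pad.
Only numpy, scipy, OpenCV 4.12 (cv2) and the standard library are available. Lean on these libraries where they do the work, as an engineer would, in place of code of your own. Each camera call takes 0.05 s, during which the arm holds its last target. There are 200 camera calls.

## Working session

There is one attempt and no reset: what is moved stays moved. The work goes in short steps, Python scripts to look and compute and a tool call to move; the robot and the scene stay as the last step left them, time stands still between calls to the robot, and variables do not carry over. Pictures are saved under pics/ and viewed, at most 10 in all, crops included, and the job is handed in when it is done.

Besides the shell and the picture viewer there is one more tool, called after "Call:" as name(argument=value, ...) on one line, values as JSON. servo_tool: Moves the arm, as the interface text tells. Its arguments: {"type":"object","properties":{"rows":{"type":"array","items":{"type":"array","items":{"type":"number"}}}},"required":["rows"]}

```bash
mkdir -p pics; ls
python3 - <<'E'
from station import get_obs, vision
import cv2,pickle
d={}
for n in("scene","top"):
    im=vision.get_image(n); d[n]=im; cv2.imwrite(f"pics/{n}0.png",im["frame"])
    print(n,im["fx"],im["cx"],im["cy"],im["D"],-im["R"].T@im["t"],im["R"])
pickle.dump(d,open("d0.pkl","wb"))
o=get_obs();print(o["time_s"],o["ee_pos"],o["eef_rot"],o["gripper_width"])
E
```

```text
pics
scene 603.5103337879887 331.2385016880657 252.56360417539184 [-0.06430393  0.          0.          0.          0.        ] [-0.11048367  0.44623687  0.97559134] [[-0.58385685 -0.81183272  0.00623055]
 [-0.6002464   0.42649463 -0.67661406]
 [ 0.54664014 -0.39878562 -0.73631148]]
top 565.2257084360166 313.7930432569999 244.79042610572736 [-0.06997574  0.          0.          0.          0.        ] [ 0.41468421 -0.00602619  1.24938845] [[ 0.02403105 -0.99934008  0.02723809]
 [-0.99299433 -0.02701379 -0.11503265]
 [ 0.11569254 -0.02428291 -0.99298821]]
0.1 [ 0.24000026 -0.63036333  0.23281406] [[ 9.34550653e-01  3.55829452e-01 -6.92089393e-04]
 [ 3.55830098e-01 -9.34549577e-01  1.42490550e-03]
 [-1.39768508e-04 -1.57791260e-03 -9.99998745e-01]] 1.0017334858103992
```

View pics/scene0.png

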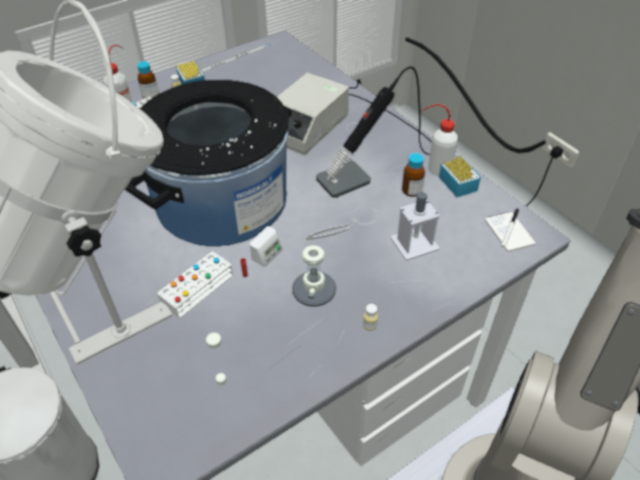

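View pics/top0.png

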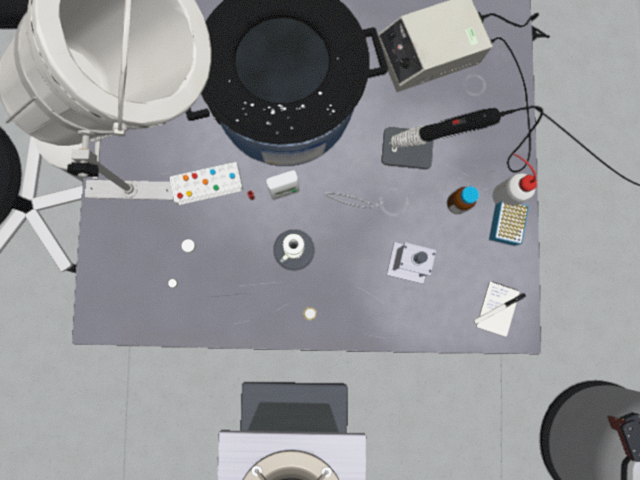

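The small disc is near scene (221,378) / top (172,283), and the wide one near top (188,245). The column mouth is near top (293,243) / scene (314,253), and the rod is near top (419,257) / scene (421,200). Next I'll enlarge these.

```bash
cat > h.py <<'E'
import cv2,pickle,numpy as np
from scipy.optimize import least_squares
def ray(im,uv):
    K=np.array([[im["fx"],0,im["cx"]],[0,im["fy"],im["cy"]],[0,0,1]])
    p=cv2.undistortPoints(np.array([[uv]],float),K,np.array(im["D"]))[0,0]
    R=np.array(im["R"]);return -R.T@np.array(im["t"]),R.T@np.array([p[0],p[1],1])
def atz(im,uv,z):
    c,r=ray(im,uv);return c+r*(z-c[2])/r[2]
def proj(im,X):
    K=np.array([[im["fx"],0,im["cx"]],[0,im["fy"],im["cy"]],[0,0,1]])
    R=np.array(im["R"])
    return cv2.projectPoints(np.array(X,float).reshape(-1,1,3),cv2.Rodrigues(R)[0],np.array(im["t"],float).reshape(3),K,np.array(im["D"]))[0].reshape(-1,2)
def crops(spec,out,w=44,h=50,s=6):
    cells=[]
    for im,(u,v) in spec:
        u0,v0=u-w//2,v-h//2
        c=cv2.resize(im["frame"][v0:v0+h,u0:u0+w],None,fx=s,fy=s,interpolation=cv2.INTER_CUBIC)
        for k in range(0,w,10):cv2.putText(c,str(u0+k),(k*s,8),0,.3,(0,0,255));cv2.line(c,(k*s,9),(k*s,14),(0,0,255))
        for k in range(0,h,10):cv2.putText(c,str(v0+k),(0,k*s+4),0,.3,(0,0,255));cv2.line(c,(20,k*s),(26,k*s),(0,0,255))
        cells.append(c)
    n=3
    cv2.imwrite(out,np.vstack([np.hstack(cells[i:i+n]) for i in range(0,len(cells),n)]))
E
python3 - <<'E'
from h import *
d=pickle.load(open("d0.pkl","rb"));T,S=d["top"],d["scene"]
crops([(T,(172,283)),(T,(293,245)),(T,(416,260)),(S,(221,378)),(S,(314,268)),(S,(420,212))],"pics/c1.png")
E
```

```text
(no output)
```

View pics/c1.png

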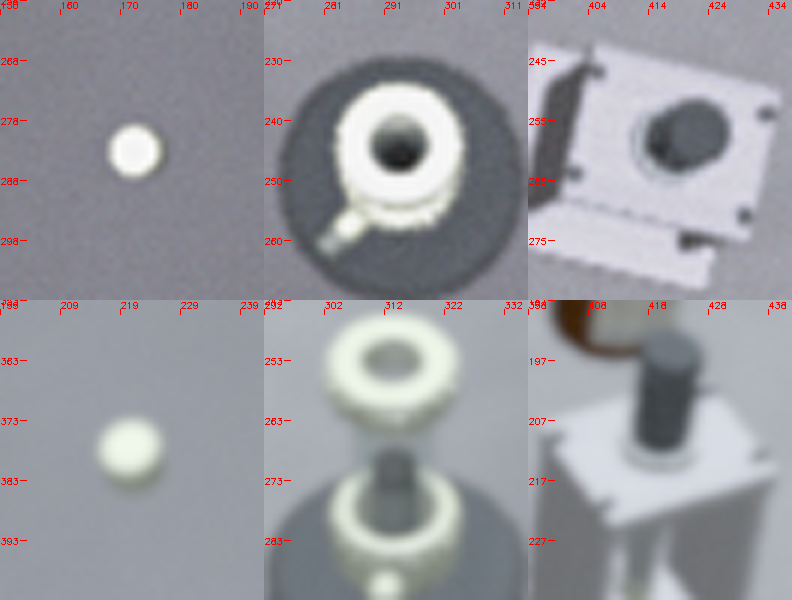

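Run:
```python
from h import *
d=pickle.load(open("d0.pkl","rb"));T,S=d["top"],d["scene"]
for n,a,b,z in [("frit",(171.9,282.8),(220.1,376.9),.016),("mouth",(293.25,243.5),(313.2,252.6),.113),("rod",(421.9,256.8),(421.4,194.9),.147)]:
    A,B=atz(T,a,z),atz(S,b,z)
    f=lambda X:np.r_[proj(T,X)[0]-a,proj(S,X)[0]-b]
    X=least_squares(f,A).x
    print(n,A,B,X,f(X))
    if n=="mouth":
        m=(A+B)/2
        for h in(.047,.055,.065,.075,.08):print(h,proj(S,[m[0],m[1],h]))
for uv in [(188,245)]:print("wide",atz(T,uv,.016))
print("vial",atz(T,(310,314),.057))
```

```text
frit [0.46674923 0.27056785 0.016     ] [0.46951488 0.27102457 0.016     ] [0.46732913 0.27091763 0.01865749] [-0.41797079 -0.33083347  0.44125048  0.06351998]
mouth [0.54858118 0.0078145  0.113     ] [0.55010613 0.00765186 0.113     ] [0.54867631 0.0081303  0.11451142] [-0.16157345 -0.1386937   0.20309501  0.02053028]
0.047 [[313.89789435 274.94268665]]
0.055 [[313.83817291 272.35985208]]
0.065 [[313.76275648 269.09563386]]
0.075 [[313.68647772 265.79112631]]
0.08 [[313.64801064 264.12354228]]
rod [ 0.52506289 -0.24704572  0.147     ] [ 0.52795754 -0.24711892  0.147     ] [ 0.52543297 -0.24582413  0.14948513] [-0.33987509 -0.32158763  0.48563141  0.01523653]
wide [0.55042308 0.23950338 0.016     ]
vial [ 0.40736212 -0.03074449  0.057     ]
```

Call:
servo_tool(rows=[[87.8,0,0,0,0,0,6.95],[87.8,0,0,0,0,0,6.95],[87.8,0,0,0,0,0,6.95],[87.8,1,-1,0,0,0,0],[87.8,1,-1,0,0,0,0]])

```text
time_s: 0.52
ee_pos: [0.2881, -0.5815, 0.233]
eef_rot: [[1.0, -0.006, -0.002], [-0.006, -1.0, -0.0], [-0.002, 0.0, -1.0]]
wrist_force: [1.0, -0.1, -0.6]
gripper_width: 1.003
grip_force: 0.0
```

Call:
servo_tool(rows=[[87.8,1,-1,0,0,0,0],[87.8,1,-1,0,0,0,0],[87.8,1,-1,0,0,0,0],[87.8,1,-1,0,0,0,0],[87.8,1,-1,0,0,0,0]])

```text
time_s: 0.93
ee_pos: [0.416, -0.4543, 0.2333]
eef_rot: [[1.0, -0.0, -0.001], [-0.0, -1.0, 0.0], [-0.001, -0.0, -1.0]]
wrist_force: [0.6, 0.1, -0.0]
gripper_width: 1.002
grip_force: 0.0
```

Call:
servo_tool(rows=[[87.8,1,-1,0,0,0,0],[87.8,1,-1,0,0,0,0],[87.8,1,-1,0,0,0,0],[87.8,1,-1,0,0,0,0],[87.8,1,-1,0,0,0,0]])

```text
time_s: 1.35
ee_pos: [0.541, -0.3294, 0.2333]
eef_rot: [[1.0, -0.0, -0.001], [-0.0, -1.0, 0.0], [-0.001, -0.0, -1.0]]
wrist_force: [0.6, -0.5, 0.6]
gripper_width: 1.001
grip_force: 0.0
```

Call:
servo_tool(rows=[[87.8,0,-1,0,0,0,0],[87.8,0,-1,0,0,0,0],[87.8,0,-1,0,0,0,0],[87.8,0,-1,0,0,0,0],[87.8,0,-1,0,0,0,0]])

```text
time_s: 1.77
ee_pos: [0.5398, -0.2046, 0.2332]
eef_rot: [[1.0, -0.0, -0.001], [-0.0, -1.0, 0.0], [-0.001, -0.0, -1.0]]
wrist_force: [0.4, -0.4, 0.2]
gripper_width: 0.999
grip_force: 0.0
```

Call:
servo_tool(rows=[[87.8,0,-1,0,0,0,0],[87.8,0,-1,0,0,0,0],[87.8,0,-1,0,0,0,0],[87.8,0,-1,0,0,0,0],[87.8,0,-1,0,0,0,0]])

```text
time_s: 2.18
ee_pos: [0.5398, -0.0797, 0.2334]
eef_rot: [[1.0, -0.0, -0.001], [-0.0, -1.0, -0.0], [-0.001, 0.0, -1.0]]
wrist_force: [-0.5, 1.4, -1.0]
gripper_width: 1.003
grip_force: 0.0
```

Call:
servo_tool(rows=[[60,0,-1,0,0,0,0],[60,0,-1,0,0,0,0],[60,0,-1,0,0,0,0],[60,0,-1,0,0,0,0],[60,0,-1,0,0,0,0]])

```text
time_s: 2.6
ee_pos: [0.5398, 0.0452, 0.2334]
eef_rot: [[1.0, -0.0, -0.001], [-0.0, -1.0, -0.0], [-0.001, 0.0, -1.0]]
wrist_force: [0.7, -0.7, 0.4]
gripper_width: 0.691
grip_force: 0.0
```

Call:
servo_tool(rows=[[60,0,-1,0,0,0,0],[60,0,-1,0,0,0,0],[60,-0.9,-1,0,0,0,0],[60,-1,-1,0,0,0,0],[60,-1,-1,0,0,0,0]])

```text
time_s: 3.02
ee_pos: [0.4666, 0.1701, 0.2332]
eef_rot: [[1.0, -0.0, -0.001], [-0.0, -1.0, -0.0], [-0.001, 0.0, -1.0]]
wrist_force: [0.5, -0.3, 0.7]
gripper_width: 0.681
grip_force: 0.0
```

Call:
servo_tool(rows=[[60,0,-1,1,0,0,0],[60,0,-1,1,0,0,0],[60,0,-1,1,0,0,0],[60,0,-1,1,0,0,0],[60,0,0,1,0,0,0]])

```text
time_s: 3.43
ee_pos: [0.4668, 0.2751, 0.1078]
eef_rot: [[1.0, 0.006, 0.001], [0.006, -1.0, 0.004], [0.001, -0.004, -1.0]]
wrist_force: [0.1, 0.6, 0.0]
gripper_width: 0.684
grip_force: 0.0
```

Call:
servo_tool(rows=[[60,0,0,1,0,0,0],[60,0,0,0,0,0,0],[60,0,0,0,0,0,0]])

```text
time_s: 3.68
ee_pos: [0.4668, 0.2684, 0.0827]
eef_rot: [[1.0, -0.0, -0.003], [-0.0, -1.0, -0.002], [-0.003, 0.002, -1.0]]
wrist_force: [-0.1, 0.4, -0.1]
gripper_width: 0.68
grip_force: 0.0
```

Run:
```python
from station import vision,get_obs
from h import *
d={n:vision.get_image(n) for n in("scene","top")};T,S=d["top"],d["scene"]
print(get_obs()["ee_pos"])
p=get_obs()["ee_pos"]
print(proj(T,[p[0],p[1],.072]),proj(S,[p[0],p[1],.072]))
crops([(S,(221,370)),(T,(172,275))],"pics/c2.png",60,80,6)
```

```text
[0.46855938 0.26927247 0.0848941 ]
[[166.60138635 280.64063055]] [[217.0271986 360.0933161]]
```

View pics/c2.png

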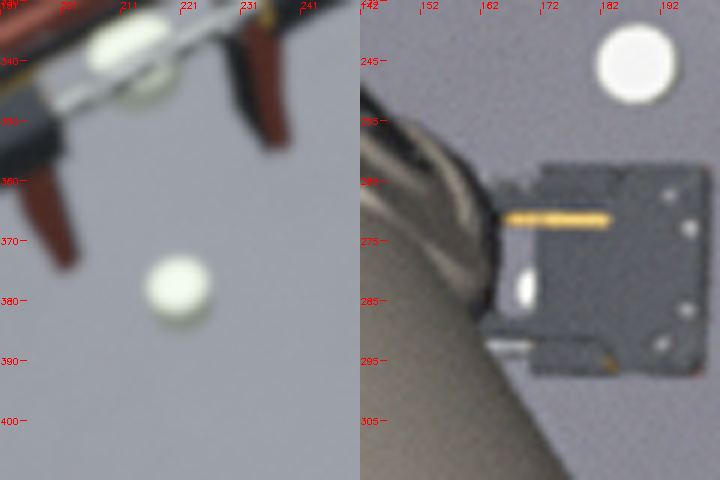

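The fingertips are at scene (202,374) and (238,354), straddling the small disc at (220,378). This matches the computed projection.

Call:
servo_tool(rows=[[60,0.04,0,0.9,0,0,0],[40,0,0,0.9,0,0,0],[36,0,0,0.5,0,0,0],[36,0,0,0.25,0,0,0],[30,0,0,0,0,0,0]])

```text
time_s: 4.2
ee_pos: [0.4687, 0.2688, 0.0197]
eef_rot: [[1.0, -0.0, -0.001], [-0.0, -1.0, -0.001], [-0.001, 0.001, -1.0]]
wrist_force: [-0.1, 0.0, 0.2]
gripper_width: 0.423
grip_force: 0.0
```

Run:
```python
from station import vision,get_obs
import time
for i in range(3):
    o=get_obs();print(o["time_s"],o["ee_pos"],o["gripper_width"],o["wrist_force"])
```

```text
4.2 [0.46871735 0.26884558 0.01972732] 0.4225849466866764 [-0.10498005  0.01421123  0.1755131 ]
4.2 [0.46871735 0.26884558 0.01972732] 0.4225849466866764 [-0.10498005  0.01421123  0.1755131 ]
4.2 [0.46871735 0.26884558 0.01972732] 0.4225849466866764 [-0.10498005  0.01421123  0.1755131 ]
```

Call:
servo_tool(rows=[[28,0,-0.06,0,0,0,0],[24,0,0,0,0,0,0],[20,0,0,0,0,0,0],[14,0,0,0,0,0,0],[10,0,0,0,0,0,0]])

```text
time_s: 4.62
ee_pos: [0.4694, 0.271, 0.0208]
eef_rot: [[1.0, -0.0, 0.001], [-0.0, -1.0, 0.001], [0.001, -0.001, -1.0]]
wrist_force: [-0.8, 0.6, 4.2]
gripper_width: 0.188
grip_force: 30.0
```

Call:
servo_tool(rows=[[10,0,0,0,0,0,0],[10,0,0,0,0,0,0],[10,0,0,-0.2,0,0,0],[10,0,0,-0.8,0,0,0],[10,0,0,-1,0,0,0]])

```text
time_s: 5.03
ee_pos: [0.4674, 0.2697, 0.0692]
eef_rot: [[1.0, 0.0, -0.004], [0.0, -1.0, -0.002], [-0.004, 0.002, -1.0]]
wrist_force: [-0.5, 0.7, -0.0]
gripper_width: 0.191
grip_force: 30.0
```

Call:
servo_tool(rows=[[10,0,0,-1,0,0,0],[10,0,0.55,-1,0,0,0],[10,0.24,1,-1,0,0,0],[10,1,1,-0.2,0,0,0],[10,1,1,0,0,0,0]])

```text
time_s: 5.45
ee_pos: [0.5258, 0.1819, 0.1529]
eef_rot: [[1.0, 0.002, 0.004], [0.002, -1.0, 0.002], [0.004, -0.002, -1.0]]
wrist_force: [0.9, 0.4, -1.3]
gripper_width: 0.186
grip_force: 30.0
```

Call:
servo_tool(rows=[[10,1,1,0,0,0,0],[10,0,1,0,0,0,0],[10,0,1,0,0,0,0],[10,0,1,0,0,0,0],[10,0,1,0,0,0,0]])

```text
time_s: 5.87
ee_pos: [0.5494, 0.0555, 0.1499]
eef_rot: [[1.0, -0.0, -0.001], [-0.0, -1.0, -0.0], [-0.001, 0.0, -1.0]]
wrist_force: [0.0, -0.3, -0.0]
gripper_width: 0.19
grip_force: 30.0
```

Call:
servo_tool(rows=[[10,0,1,0,0,0,0],[10,0,0.6,0,0,0,0],[10,0,0.4,0,0,0,0],[10,0,0,0,0,0,0],[10,0,0,0,0,0,0]])

```text
time_s: 6.28
ee_pos: [0.5497, 0.0073, 0.15]
eef_rot: [[1.0, -0.0, 0.0], [-0.0, -1.0, 0.0], [0.0, -0.0, -1.0]]
wrist_force: [0.1, 0.7, 0.0]
gripper_width: 0.189
grip_force: 30.0
```

Run:
```python
from station import vision,get_obs
from h import *
d={n:vision.get_image(n) for n in("scene","top")};T,S=d["top"],d["scene"]
pickle.dump(d,open("d1.pkl","wb"))
p=get_obs()["ee_pos"];print(p)
p[2]-=.0125; print(proj(T,p),proj(S,p))
crops([(S,(314,258)),(T,(293,235))],"pics/c3.png",50,60,8)
```

```text
[0.54977576 0.00859876 0.15000094]
[[292.76155889 241.43946507]] [[312.68762177 244.23587718]]
```

View pics/c3.png

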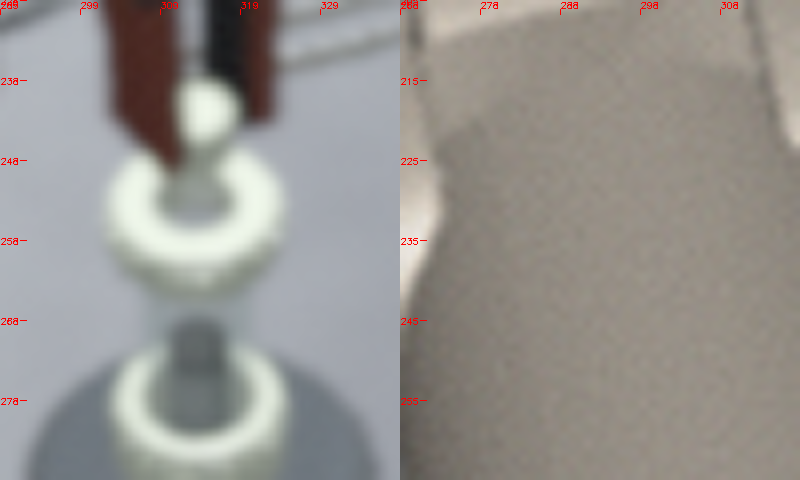

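Run:
```python
from h import *
d=pickle.load(open("d1.pkl","rb"));S=d["scene"]
m=atz(S,(313.2,252.7),.113);print(m)
for z in(.144,.1457,.147):print(z,proj(S,[m[0],m[1],z]),atz(S,(313.7,241),z)-m)
# predicted edges of top face, in crop px
a=np.linspace(0,6.283,60);c=np.c_[m[0]+.009*np.cos(a),m[1]+.009*np.sin(a),np.full(60,.1457)]
q=proj(S,c);q=(q+.5-[289,228])*8-4;print(q.min(0),q.max(0))
```

```text
[0.54988911 0.00780137 0.113     ]
0.144 [[312.94331752 241.67821951]] [ 0.00063501 -0.00218647  0.031     ]
0.1457 [[312.92896946 241.06113958]] [-0.00071627 -0.00128572  0.0327    ]
0.147 [[312.91797797 240.58834851]] [-0.0017496  -0.00059691  0.034     ]
[153.53923847  77.2348163 ] [229.27539726 132.02777273]
```

The disc in the fingers shows its top face centred near scene (313.5,241), about 1 mm to -y of the mouth axis, whose bore centre is at (313.1,253). I'll nudge it and lower.

Call:
servo_tool(rows=[[10,0,-0.03,0.3,0,0,0],[10,0,0,0.2,0,0,0],[10,0,0,0.1,0,0,0],[10,0,0,0,0,0,0]])

```text
time_s: 6.72
ee_pos: [0.549, 0.0081, 0.1338]
eef_rot: [[1.0, 0.001, -0.002], [0.001, -1.0, 0.0], [-0.002, -0.0, -1.0]]
wrist_force: [0.1, 0.1, -0.4]
gripper_width: 0.19
grip_force: 30.0
```

Call:
servo_tool(rows=[[10,0,0,0.08,0,0,0],[10,0,0,0.08,0,0,0],[10,0,0,0,0,0,0]])

```text
time_s: 6.97
ee_pos: [0.5497, 0.0076, 0.1306]
eef_rot: [[1.0, -0.0, -0.0], [-0.0, -1.0, -0.0], [-0.0, 0.0, -1.0]]
wrist_force: [-0.0, -0.1, -0.4]
gripper_width: 0.187
grip_force: 30.0
```

Call:
servo_tool(rows=[[10,0,0,0.06,0,0,0],[10,0,0,0.04,0,0,0],[10,0,0,0,0,0,0]])

```text
time_s: 7.22
ee_pos: [0.5499, 0.0077, 0.1283]
eef_rot: [[1.0, -0.0, 0.0], [-0.0, -1.0, 0.0], [0.0, -0.0, -1.0]]
wrist_force: [0.9, -0.2, -0.5]
gripper_width: 0.187
grip_force: 30.0
```

Call:
servo_tool(rows=[[10,0,0,0.04,0,0,0],[10,0,0,0,0,0,0],[20,0,0,0,0,0,0],[24,0,0,0,0,0,0],[30,0,0,0,0,0,0]])

```text
time_s: 7.63
ee_pos: [0.5497, 0.0075, 0.1275]
eef_rot: [[1.0, -0.0, -0.0], [-0.0, -1.0, -0.0], [-0.0, 0.0, -1.0]]
wrist_force: [0.5, 0.5, 0.5]
gripper_width: 0.312
grip_force: 0.0
```

Call:
servo_tool(rows=[[40,0,0,0,0,0,0],[50,0,0,-0.5,0,0,0],[60,0,0,-1,0,0,0],[60,0,0,-1,0,0,0],[60,0,0,-1,0,0,0]])

```text
time_s: 8.05
ee_pos: [0.5494, 0.0076, 0.2157]
eef_rot: [[1.0, -0.0, -0.001], [-0.0, -1.0, -0.0], [-0.001, 0.0, -1.0]]
wrist_force: [-0.6, -0.1, -0.4]
gripper_width: 0.665
grip_force: 0.0
```

Call:
servo_tool(rows=[[60,0,1,-1,0,0,0],[60,0,1,0,0,0,0],[60,0,1,0,0,0,0],[60,0,1,0,0,0,0],[60,0,1,0,0,0,0]])

```text
time_s: 8.47
ee_pos: [0.5496, -0.1186, 0.2402]
eef_rot: [[1.0, 0.0, 0.0], [0.0, -1.0, -0.0], [0.0, 0.0, -1.0]]
wrist_force: [0.5, 0.5, 0.7]
gripper_width: 0.681
grip_force: 0.0
```

Call:
servo_tool(rows=[[60,-0.5,1,0,0,0,0],[60,-0.4,1,0,0,0,0],[60,0,1,0,0,0,0],[60,0,1,0,0,0,0],[60,0,0.2,0,0,0,0]])

```text
time_s: 8.88
ee_pos: [0.5261, -0.2275, 0.2399]
eef_rot: [[1.0, -0.006, -0.0], [-0.006, -1.0, -0.002], [-0.0, 0.002, -1.0]]
wrist_force: [-0.6, -0.6, 0.1]
gripper_width: 0.684
grip_force: 0.0
```

Run:
```python
from station import vision,get_obs
from h import *
d={n:vision.get_image(n) for n in("scene","top")};T,S=d["top"],d["scene"]
pickle.dump(d,open("d2.pkl","wb"))
p=get_obs()["ee_pos"];print(p)
p[2]-=.011;print(proj(T,p),proj(S,p))
crops([(S,(314,258)),(T,(293,245)),(S,(415,192))],"pics/c4.png",44,64,6)
```

```text
[ 0.52683641 -0.22360509  0.23974178]
[[418.90051421 251.3040047 ]] [[417.51808245 168.42159584]]
```

View pics/c4.png

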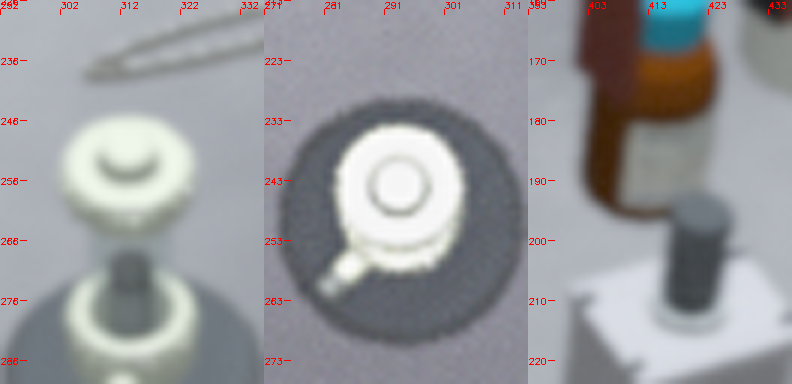

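The disc stands centred in the mouth (top image 293.1,243.6). The hand is above the rod, so I'll grasp that next.

Call:
servo_tool(rows=[[60,-0.02,0.5,0,0,0,0],[60,0,0.48,0,0,0,0],[60,0,0,1,0,0,0],[60,0,0,1,0,0,0],[60,0,0,1,0,0,0]])

```text
time_s: 9.4
ee_pos: [0.5272, -0.2473, 0.1645]
eef_rot: [[1.0, 0.0, 0.001], [0.0, -1.0, -0.001], [0.001, 0.001, -1.0]]
wrist_force: [0.5, 0.0, -0.1]
gripper_width: 0.682
grip_force: 0.0
```

Call:
servo_tool(rows=[[60,0,0,1,0,0,0],[50,0,0,0.5,0,0,0],[40,0,0,0.3,0,0,0],[34,0,0,0,0,0,0]])

```text
time_s: 9.73
ee_pos: [0.5262, -0.2466, 0.1187]
eef_rot: [[1.0, 0.0, -0.002], [0.0, -1.0, 0.001], [-0.002, -0.001, -1.0]]
wrist_force: [-0.8, -0.1, 0.0]
gripper_width: 0.494
grip_force: 0.0
```

Call:
servo_tool(rows=[[30,0,0,0,0,0,0],[26,0,0,0,0,0,0],[22,0,0,0,0,0,0],[14,0,0,0,0,0,0],[14,0,0,0,0,0,0]])

```text
time_s: 10.15
ee_pos: [0.5276, -0.2474, 0.1213]
eef_rot: [[1.0, -0.0, 0.002], [-0.0, -1.0, -0.001], [0.002, 0.001, -1.0]]
wrist_force: [0.1, -0.5, 6.6]
gripper_width: 0.247
grip_force: 30.0
```

Call:
servo_tool(rows=[[14,0,0,0,0,0,0],[14,0,0,0,0,0,0],[14,0,0,0,0,0,0],[14,0,0,0,0,0,0]])

```text
time_s: 10.48
ee_pos: [0.5276, -0.2474, 0.1213]
eef_rot: [[1.0, -0.0, 0.002], [-0.0, -1.0, -0.001], [0.002, 0.001, -1.0]]
wrist_force: [-0.3, -1.3, 6.5]
gripper_width: 0.241
grip_force: 30.0
```

Call:
servo_tool(rows=[[14,0,0,-0.2,0,0,0],[14,0,0,-0.8,0,0,0],[14,0,0,-1,0,0,0],[14,0,0,-1,0,0,0],[14,0,0,-1,0,0,0]])

```text
time_s: 10.9
ee_pos: [0.5261, -0.2465, 0.2208]
eef_rot: [[1.0, 0.0, -0.001], [0.0, -1.0, 0.001], [-0.001, -0.001, -1.0]]
wrist_force: [0.8, -0.7, -1.7]
gripper_width: 0.244
grip_force: 30.0
```

Call:
servo_tool(rows=[[14,0,0,-1,0,0,0],[14,0,-1,-0.2,0,0,0],[14,0,-1,0,0,0,0],[14,0.9,-1,0,0,0,0],[14,0,-1,0,0,0,0]])

```text
time_s: 11.32
ee_pos: [0.5513, -0.1452, 0.2504]
eef_rot: [[1.0, 0.0, 0.002], [0.0, -1.0, 0.0], [0.002, -0.0, -1.0]]
wrist_force: [1.3, 0.8, -1.0]
gripper_width: 0.244
grip_force: 30.0
```

Call:
servo_tool(rows=[[14,0,-1,0,0,0,0],[14,0,-1,0,0,0,0],[14,0,-1,0,0,0,0],[14,0,-1,0,0,0,0],[14,0,-1,0,0,0,0]])

```text
time_s: 11.73
ee_pos: [0.5486, -0.0206, 0.2499]
eef_rot: [[1.0, -0.0, -0.001], [-0.0, -1.0, -0.0], [-0.001, 0.0, -1.0]]
wrist_force: [-0.5, 1.0, -0.7]
gripper_width: 0.242
grip_force: 30.0
```

Call:
servo_tool(rows=[[14,0,-0.7,0,0,0,0],[14,0,-0.5,0,0,0,0],[14,0,0,0,0,0,0],[14,0,0,0,0,0,0],[14,0,0,0,0,0,0]])

```text
time_s: 12.15
ee_pos: [0.5492, 0.0064, 0.2498]
eef_rot: [[1.0, -0.002, -0.0], [-0.002, -1.0, -0.001], [-0.0, 0.001, -1.0]]
wrist_force: [-0.2, 0.0, -1.5]
gripper_width: 0.24
grip_force: 30.0
```

Run:
```python
from station import vision,get_obs
from h import *
d={n:vision.get_image(n) for n in("scene",)};S=d["scene"]
pickle.dump(d,open("d3.pkl","wb"))
o=get_obs();p=o["ee_pos"];print(p,o["wrist_force"])
for z in(.147,.150,.153):print(proj(S,[.5495,.0077,z]))
crops([(S,(314,245))],"pics/c5.png",50,60,8)
```

```text
[0.54924266 0.00621694 0.24979286] [-0.11854015  0.57528355 -1.89667017]
[[313.0781983  240.68677573]]
[[313.05307295 239.5927331 ]]
[[313.02785834 238.49447259]]
```

View pics/c5.png

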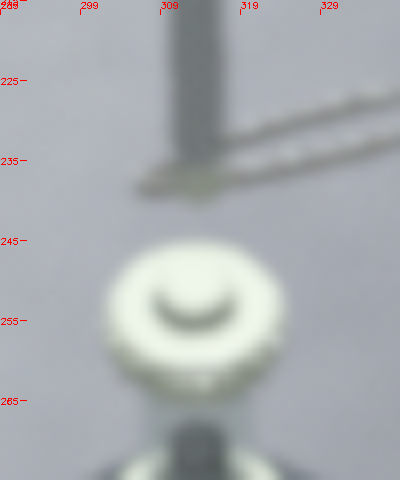

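The rod hangs over the mouth, axis at u≈313.3 against an expected 313.05. Shift about 1 mm in y, then lower to contact.

Call:
servo_tool(rows=[[14,0,-0.05,0.4,0,0,0],[14,0,0,0.4,0,0,0],[14,0,0,0.2,0,0,0],[14,0,0,0,0,0,0]])

```text
time_s: 12.53
ee_pos: [0.548, 0.0088, 0.2227]
eef_rot: [[1.0, -0.001, -0.004], [-0.001, -1.0, -0.0], [-0.004, 0.0, -1.0]]
wrist_force: [-0.3, -0.5, -2.0]
gripper_width: 0.245
grip_force: 30.0
```

Call:
servo_tool(rows=[[14,0,0,0.04,0,0,0],[14,0,0,0.04,0,0,0],[14,0,0,0.04,0,0,0],[14,0,0,0.04,0,0,0],[14,0,0,0.04,0,0,0]])

```text
time_s: 12.95
ee_pos: [0.5494, 0.0094, 0.2201]
eef_rot: [[1.0, -0.0, 0.0], [-0.0, -1.0, 0.0], [0.0, -0.0, -1.0]]
wrist_force: [0.1, -0.5, -1.5]
gripper_width: 0.244
grip_force: 30.0
```

Call:
servo_tool(rows=[[14,0,0,0.03,0,0,0],[14,0,0,0.03,0,0,0],[14,0,0,0.03,0,0,0],[14,0,0,0.03,0,0,0],[14,0,0,0.03,0,0,0]])

```text
time_s: 13.37
ee_pos: [0.5496, 0.0095, 0.2165]
eef_rot: [[1.0, -0.0, 0.001], [-0.0, -1.0, 0.0], [0.001, -0.0, -1.0]]
wrist_force: [-0.9, 0.9, 2.5]
gripper_width: 0.243
grip_force: 30.0
```

Call:
servo_tool(rows=[[14,0,0.03,0.02,0,0,0],[14,0,0.03,0.02,0,0,0],[14,0,0,0.03,0,0,0],[14,0,0,0.03,0,0,0],[14,0,0,0.03,0,0,0]])

```text
time_s: 13.78
ee_pos: [0.5495, 0.0084, 0.2131]
eef_rot: [[1.0, 0.0, 0.001], [0.0, -1.0, 0.001], [0.001, -0.001, -1.0]]
wrist_force: [-0.7, 2.2, 3.0]
gripper_width: 0.248
grip_force: 30.0
```

Call:
servo_tool(rows=[[14,0,0,0.03,0,0,0],[14,0,0,0.03,0,0,0],[14,0,0,0.03,0,0,0],[14,0,0,0.03,0,0,0],[14,0,0,0.03,0,0,0]])

```text
time_s: 14.2
ee_pos: [0.5494, 0.008, 0.2092]
eef_rot: [[1.0, -0.0, 0.0], [-0.0, -1.0, 0.0], [0.0, -0.0, -1.0]]
wrist_force: [0.5, 3.2, 3.6]
gripper_width: 0.241
grip_force: 30.0
```

Call:
servo_tool(rows=[[14,0,-0.02,0.04,0,0,0],[14,0,0,0.04,0,0,0],[14,0,0,0.04,0,0,0],[14,0,0,0.04,0,0,0],[14,0,0,0.04,0,0,0]])

```text
time_s: 14.62
ee_pos: [0.5494, 0.0082, 0.2041]
eef_rot: [[1.0, -0.0, 0.0], [-0.0, -1.0, -0.0], [0.0, 0.0, -1.0]]
wrist_force: [0.5, 2.3, 4.3]
gripper_width: 0.241
grip_force: 30.0
```

Call:
servo_tool(rows=[[14,0,0,0.04,0,0,0],[14,0,0,0.04,0,0,0],[14,0,0,0.04,0,0,0],[14,0,0,0.04,0,0,0],[14,0,0,0.04,0,0,0]])

```text
time_s: 15.03
ee_pos: [0.5494, 0.0083, 0.1992]
eef_rot: [[1.0, -0.0, 0.0], [-0.0, -1.0, -0.0], [0.0, 0.0, -1.0]]
wrist_force: [0.6, 2.3, 4.8]
gripper_width: 0.243
grip_force: 30.0
```

Call:
servo_tool(rows=[[14,0,0,0.03,0,0,0],[14,0,0,0.03,0,0,0],[14,0,0,0.03,0,0,0],[14,0,0,0.03,0,0,0],[14,0,0,0.03,0,0,0]])

```text
time_s: 15.45
ee_pos: [0.5494, 0.0083, 0.1954]
eef_rot: [[1.0, -0.0, 0.0], [-0.0, -1.0, -0.0], [0.0, 0.0, -1.0]]
wrist_force: [0.8, 2.2, 5.2]
gripper_width: 0.246
grip_force: 30.0
```

Call:
servo_tool(rows=[[14,0,-0.02,0.02,0,0,0],[14,0,0,0.02,0,0,0],[14,0,0,0.02,0,0,0],[14,0,0,0.02,0,0,0],[14,0,0,0.02,0,0,0]])

```text
time_s: 15.87
ee_pos: [0.5494, 0.0085, 0.193]
eef_rot: [[1.0, -0.0, 0.0], [-0.0, -1.0, -0.0], [0.0, 0.0, -1.0]]
wrist_force: [-0.2, 0.5, 5.9]
gripper_width: 0.243
grip_force: 30.0
```

Call:
servo_tool(rows=[[14,0,0,0.02,0,0,0],[14,0,0,0.02,0,0,0],[14,0,0,0.02,0,0,0],[14,0,0,0.02,0,0,0],[14,0,0,0.02,0,0,0]])

```text
time_s: 16.28
ee_pos: [0.5494, 0.0085, 0.1905]
eef_rot: [[1.0, -0.0, 0.0], [-0.0, -1.0, -0.0], [0.0, 0.0, -1.0]]
wrist_force: [0.4, 1.0, 5.6]
gripper_width: 0.245
grip_force: 30.0
```

Call:
servo_tool(rows=[[14,0,0,0.025,0,0,0],[14,0,0,0.025,0,0,0],[14,0,0,0.025,0,0,0],[14,0,0,0.025,0,0,0],[14,0,0,0.025,0,0,0]])

```text
time_s: 16.7
ee_pos: [0.5494, 0.0085, 0.1874]
eef_rot: [[1.0, -0.0, 0.0], [-0.0, -1.0, -0.0], [0.0, 0.0, -1.0]]
wrist_force: [0.5, 0.5, 5.9]
gripper_width: 0.246
grip_force: 30.0
```

Call:
servo_tool(rows=[[14,0,0,0.025,0,0,0],[14,0,0,0.025,0,0,0],[14,0,0,0.025,0,0,0],[14,0,0,0.025,0,0,0],[14,0,0,0.025,0,0,0]])

```text
time_s: 17.12
ee_pos: [0.5494, 0.0085, 0.1842]
eef_rot: [[1.0, -0.0, 0.0], [-0.0, -1.0, -0.0], [0.0, 0.0, -1.0]]
wrist_force: [0.4, 0.8, 5.7]
gripper_width: 0.245
grip_force: 30.0
```

Call:
servo_tool(rows=[[14,0,0,0.02,0,0,0],[14,0,0,0.02,0,0,0],[14,0,0,0.02,0,0,0],[14,0,0,0.02,0,0,0],[14,0,0,0.02,0,0,0]])

```text
time_s: 17.53
ee_pos: [0.5494, 0.0085, 0.1817]
eef_rot: [[1.0, -0.0, 0.0], [-0.0, -1.0, -0.0], [0.0, 0.0, -1.0]]
wrist_force: [0.7, 0.2, 5.8]
gripper_width: 0.247
grip_force: 30.0
```

Call:
servo_tool(rows=[[14,0,0,0.02,0,0,0],[14,0,0,0.02,0,0,0],[14,0,0,0.02,0,0,0],[14,0,0,0.02,0,0,0],[14,0,0,0.02,0,0,0]])

```text
time_s: 17.95
ee_pos: [0.5494, 0.0085, 0.1792]
eef_rot: [[1.0, -0.0, 0.0], [-0.0, -1.0, -0.0], [0.0, 0.0, -1.0]]
wrist_force: [-0.2, 0.8, 5.9]
gripper_width: 0.244
grip_force: 30.0
```

Call:
servo_tool(rows=[[14,0,0,0.016,0,0,0],[14,0,0,0.016,0,0,0],[14,0,0,0.016,0,0,0],[14,0,0,0.016,0,0,0],[14,0,0,0.016,0,0,0]])

```text
time_s: 18.37
ee_pos: [0.5494, 0.0085, 0.1772]
eef_rot: [[1.0, -0.0, 0.0], [-0.0, -1.0, -0.0], [0.0, 0.0, -1.0]]
wrist_force: [0.1, 1.0, 6.1]
gripper_width: 0.246
grip_force: 30.0
```

Call:
servo_tool(rows=[[14,0,0,0.016,0,0,0],[14,0,0,0.016,0,0,0],[14,0,0,0.016,0,0,0],[14,0,0,0.016,0,0,0],[14,0,0,0.016,0,0,0]])

```text
time_s: 18.78
ee_pos: [0.5494, 0.0085, 0.1752]
eef_rot: [[1.0, -0.0, 0.0], [-0.0, -1.0, -0.001], [0.0, 0.001, -1.0]]
wrist_force: [0.3, 1.0, 6.0]
gripper_width: 0.246
grip_force: 30.0
```

Call:
servo_tool(rows=[[14,0,0,0.016,0,0,0],[14,0,0,0.016,0,0,0],[14,0,0,0.016,0,0,0],[14,0,0,0.016,0,0,0],[14,0,0,0.016,0,0,0]])

```text
time_s: 19.2
ee_pos: [0.5496, 0.0086, 0.1737]
eef_rot: [[1.0, -0.0, 0.001], [-0.0, -1.0, -0.001], [0.001, 0.001, -1.0]]
wrist_force: [-0.9, 1.4, 9.9]
gripper_width: 0.246
grip_force: 30.0
```

Call:
servo_tool(rows=[[14,0,0,0.012,0,0,0],[14,0,0,0.012,0,0,0],[14,0,0,0.012,0,0,0],[14,0,0,0.0,0,0,0]])

```text
time_s: 19.53
ee_pos: [0.5498, 0.0085, 0.1733]
eef_rot: [[1.0, -0.0, 0.001], [-0.0, -1.0, -0.001], [0.001, 0.001, -1.0]]
wrist_force: [-1.8, 0.0, 13.1]
gripper_width: 0.243
grip_force: 30.0
```

Call:
servo_tool(rows=[[14,0,0,0.01,0,0,0],[14,0,0,0.01,0,0,0],[14,0,0,0,0,0,0],[14,0,0,0,0,0,0],[14,0,0,0,0,0,0]])

```text
time_s: 19.95
ee_pos: [0.5499, 0.0086, 0.1732]
eef_rot: [[1.0, -0.0, 0.002], [-0.0, -1.0, -0.001], [0.002, 0.001, -1.0]]
wrist_force: [-2.1, -0.0, 14.9]
gripper_width: 0.246
grip_force: 30.0
```

Call:
servo_tool(rows=[[14,0,0,0,0,0,0],[14,0,0,0,0,0,0],[14,0,0,-0.1,0,0,0],[14,0,0,-0.1,0,0,0],[14,0,0,-0.2,0,0,0]])

```text
time_s: 20.37
ee_pos: [0.5478, 0.0082, 0.1805]
eef_rot: [[1.0, -0.0, -0.003], [-0.0, -1.0, -0.001], [-0.003, 0.001, -1.0]]
wrist_force: [-1.0, -0.5, -2.4]
gripper_width: 0.247
grip_force: 30.0
```

Call:
servo_tool(rows=[[14,0,0,-0.5,0,0,0],[14,0,0,-0.5,0,0,0],[14,0,0,-0.5,0,0,0],[14,0,0,-0.7,0,0,0],[14,0,0,-0.7,0,0,0]])

```text
time_s: 20.78
ee_pos: [0.5483, 0.0084, 0.2541]
eef_rot: [[1.0, -0.0, -0.003], [-0.0, -1.0, -0.001], [-0.003, 0.001, -1.0]]
wrist_force: [0.5, -0.7, -1.6]
gripper_width: 0.245
grip_force: 30.0
```

Call:
servo_tool(rows=[[14,0,0.6,0,0,0,0],[14,0,1,0,0,0,0],[14,0,1,0,0,0,0],[14,-0.4,1,0,0,0,0],[14,-0.5,1,0,0,0,0]])

```text
time_s: 21.2
ee_pos: [0.5262, -0.1074, 0.2536]
eef_rot: [[1.0, 0.0, -0.001], [0.0, -1.0, 0.0], [-0.001, -0.0, -1.0]]
wrist_force: [-0.3, -1.5, -1.1]
gripper_width: 0.247
grip_force: 30.0
```

Call:
servo_tool(rows=[[14,0,1,0,0,0,0],[14,0,1,0,0,0,0],[14,0,1,0,0,0,0],[14,0,1,0,0,0,0],[14,0,0.9,0,0,0,0]])

```text
time_s: 21.62
ee_pos: [0.5257, -0.2304, 0.2537]
eef_rot: [[1.0, -0.001, -0.002], [-0.001, -1.0, -0.0], [-0.002, 0.0, -1.0]]
wrist_force: [-0.2, 1.3, -1.6]
gripper_width: 0.243
grip_force: 30.0
```

Call:
servo_tool(rows=[[14,0,0.5,0,0,0,0],[14,0,0.22,0,0,0,0],[14,0,0,0,0,0,0],[14,0,0,0,0,0,0],[14,0,0,0,0,0,0]])

```text
time_s: 22.03
ee_pos: [0.527, -0.2447, 0.2542]
eef_rot: [[1.0, 0.002, -0.0], [0.002, -1.0, 0.001], [-0.0, -0.001, -1.0]]
wrist_force: [-0.3, -0.7, -2.0]
gripper_width: 0.245
grip_force: 30.0
```

Run:
```python
from station import vision,get_obs
from h import *
d={n:vision.get_image(n) for n in("scene",)};S=d["scene"]
d0=pickle.load(open("d0.pkl","rb"))["scene"]
o=get_obs();p=o["ee_pos"];print(p,o["wrist_force"])
print(proj(S,[[.5265,-.247,.1595],[.5265,-.247,.100],[.5265,-.247,.2]]))
crops([(S,(416,195)),(S,(314,268))],"pics/c6.png",50,74,8)
```

```text
[ 0.52709907 -0.24477956  0.25426118] [ 0.12630984  0.44916644 -1.10224421]
[[422.53678847 190.7334315 ]
 [419.25318095 211.94684905]
 [424.89786761 175.42579258]]
```

View pics/c6.png

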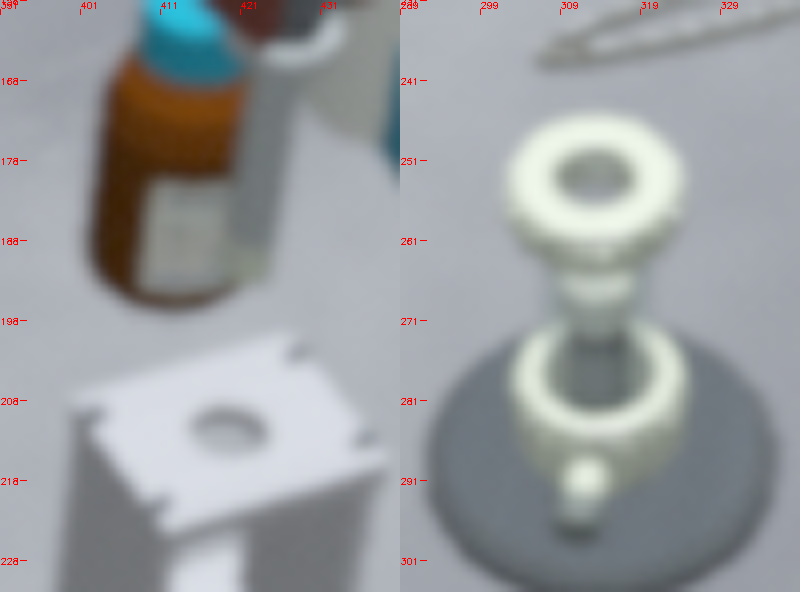

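The plate hole is at (419.2,211.5) and the rod tip at (421.8,190.9), about 1 mm off, so I'll correct slightly. The disc is visible in the barrel, sitting on the gasket.

Call:
servo_tool(rows=[[14,0,0.06,0.5,0,0,0],[14,0,0,0.6,0,0,0],[14,0,0,0.6,0,0,0],[14,0,0,0.6,0,0,0],[14,0,0,0.6,0,0,0]])

```text
time_s: 22.5
ee_pos: [0.5271, -0.2468, 0.1813]
eef_rot: [[1.0, 0.002, 0.0], [0.002, -1.0, 0.0], [0.0, -0.0, -1.0]]
wrist_force: [0.2, -0.1, -0.8]
gripper_width: 0.245
grip_force: 30.0
```

Call:
servo_tool(rows=[[14,0,0,0.6,0,0,0],[14,0,0,0.6,0,0,0],[14,0,0,0.5,0,0,0],[14,0,0,0.3,0,0,0],[14,0,0,0,0,0,0]])

```text
time_s: 22.92
ee_pos: [0.526, -0.2471, 0.1302]
eef_rot: [[1.0, 0.001, -0.003], [0.001, -1.0, 0.001], [-0.003, -0.001, -1.0]]
wrist_force: [-0.0, 0.1, -1.8]
gripper_width: 0.241
grip_force: 30.0
```

Call:
servo_tool(rows=[[14,0,0,0.1,0,0,0],[14,0,0,0.1,0,0,0],[14,0,0,0.1,0,0,0],[14,0,0,0.04,0,0,0],[14,0,0,0,0,0,0]])

```text
time_s: 23.33
ee_pos: [0.5268, -0.2482, 0.1234]
eef_rot: [[1.0, -0.0, 0.0], [-0.0, -1.0, -0.0], [0.0, 0.0, -1.0]]
wrist_force: [-1.2, 0.5, -1.5]
gripper_width: 0.247
grip_force: 30.0
```

Call:
servo_tool(rows=[[14,0,0,0.04,0,0,0],[14,0,0,0.04,0,0,0],[14,0,0,0.02,0,0,0],[14,0,0,0,0,0,0]])

```text
time_s: 23.67
ee_pos: [0.5269, -0.2482, 0.1213]
eef_rot: [[1.0, -0.0, 0.0], [-0.0, -1.0, -0.0], [0.0, 0.0, -1.0]]
wrist_force: [-1.7, 0.1, 4.9]
gripper_width: 0.248
grip_force: 30.0
```

Call:
servo_tool(rows=[[24,0,0,-0.03,0,0,0],[28,0,0,0,0,0,0],[34,0,0,0,0,0,0],[44,0,0,0,0,0,0],[60,0,0,0,0,0,0]])

```text
time_s: 24.08
ee_pos: [0.5267, -0.2481, 0.1214]
eef_rot: [[1.0, -0.0, -0.0], [-0.0, -1.0, -0.0], [-0.0, 0.0, -1.0]]
wrist_force: [0.9, -0.2, 0.0]
gripper_width: 0.502
grip_force: 0.0
```

Call:
servo_tool(rows=[[60,0,0,0,0,0,0],[60,0,0,-0.3,0,0,0],[60,0,0,-0.8,0,0,0],[60,0,0,-1,0,0,0],[60,0,0,-1,0,0,0]])

```text
time_s: 24.5
ee_pos: [0.5263, -0.2479, 0.2]
eef_rot: [[1.0, -0.0, -0.001], [-0.0, -1.0, 0.0], [-0.001, -0.0, -1.0]]
wrist_force: [0.0, -0.3, -0.1]
gripper_width: 0.681
grip_force: 0.0
```

Call:
servo_tool(rows=[[60,0,0,-1,0,0,0],[60,0,1,-0.5,0,0,0],[60,0,1,0,0,0,0],[60,0,0,0,0,0,0],[60,0,0,0,0,0,0]])

```text
time_s: 24.92
ee_pos: [0.5263, -0.2996, 0.237]
eef_rot: [[1.0, -0.003, 0.0], [-0.003, -1.0, -0.001], [0.0, 0.001, -1.0]]
wrist_force: [-0.0, 0.1, -0.4]
gripper_width: 0.684
grip_force: 0.0
```

Run:
```python
from station import vision,get_obs
from h import *
S=vision.get_image("scene")
print(get_obs()["ee_pos"])
d0=pickle.load(open("d0.pkl","rb"))["scene"]
crops([(S,(420,212)),(d0,(420,212)),(S,(314,268))],"pics/c7.png",44,64,6)
```

```text
[ 0.5264893  -0.29796944  0.23659594]
```

View pics/c7.png

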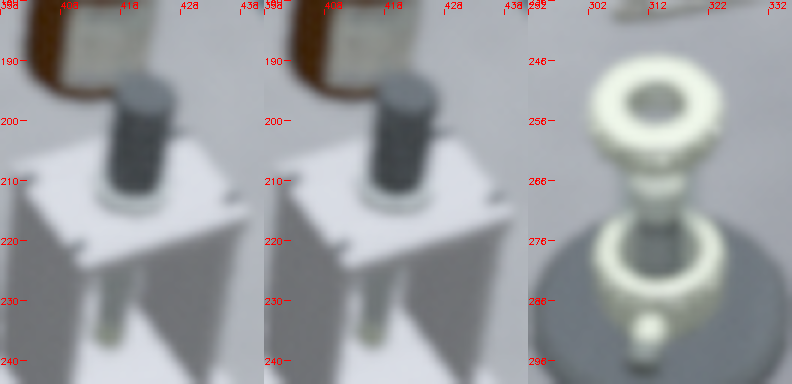

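The rod hangs exactly as it did at the start, with its handle top at about (421,195) in both pictures. The disc is level on the gasket at about (313,268). Handing in.

```bash
python3 -c "
from station import close_job
print(close_job())"
```

```text
the job is handed in; nothing more can be done
None
```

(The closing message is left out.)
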